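# Drag a lost spacer ring out from under the drying rack

### The arm

A 7-joint arm with a two-finger parallel gripper is mounted at the origin on a cart in front of the work surface, level with it; the furniture and walls round the work are solid. World frame = base frame: x ahead of the robot, y to its left, z up, the work surface at z = 0. Lengths are in m, angles in rad, forces in N, time in s.
With the tool pointing down it reaches from about 0.4 to 0.85 m from the base axis. Payload 10.4 kg.
Tool frame: the origin (TCP) lies between the finger pads; the fingertips stand 17 mm ahead of it and the grasp point (between the pads) lies 2 mm behind it (r.tcp_to_tips is the distance from the TCP to the fingertips, in m); z points along the fingers, y is the direction in which the jaws open and shut (so a half turn about z gives the same grasp; the last joint's range is limited). The gripper opens to 85 mm and grips with 20 to 120 N. Pads are 22 mm wide; open, the fingers measure 114 mm over their backs; the gripper's body (76 mm by 85 mm) begins 54 mm behind the grasp point. The pads swing forward as they close: fully open they stand 13 mm farther back than shut.
Start: joints at [-1.29, 0.332, -0.065, 1.46, 0.022, 1.35, -0.088], TCP at [0.187, 0.596, 0.248] pointing down, gripper open.
Joint ranges: [-2.6, 2.6], [-0.5, 2.12], [-1.47, 1.34], [0.16, 2.42], [-1.27, 4.41], [0.06, 2.06], [-2.6, 2.6]. Speed limits (rad/s): [2.22, 2.22, 2.79, 2.79, 3.14, 3.14, 3.14].

### API

Orientations are given as a rotation vector (axis times angle).
In Python, from workcell import telemetry, grab_frame, camera_model, ticket, r gives the robot as it stands.
- The arm moves only by the tool move_arm, never from a script. Its argument "plan" is a list that holds one entry, the list of rows, each a list of 7 numbers: the shift along the tool's x, y, z in mm, then the turn, a rotation vector about the tool's x, y, z in rad, then the finger opening in mm, from 0 to 85.4. In form: [[[dx, dy, dz, ax, ay, az, hand], ...]]. A call has 1 to 5 rows; each row is the pose to reach, as a shift and turn from the pose commanded when the call began, along the tool's axes at that moment; what a row does not reach only later rows make up. A row lasts 1/8 s, in which the tool goes at most 62.5 mm and 10.7 degrees, less where a joint would pass 70% of its speed; a pose out of reach is approached as far as the arm can. A call with a gripper value outside its range is refused whole. The fingers move at their own pace and stop on an object; "grip_force" is the grip in N (left out, the last holds). Time passes only in rows, so rows that repeat a pose let the fingers close. It gives the time, the measured TCP pose, the force and the opening at its end, in the units of the state.
- telemetry.state(): the state, without advancing time (a new reading comes with each control period).
- grab_frame(name): name is "scene" or "side" or "wrist"; returns the picture (384x512x3 uint8, blue, green, red); there is no depth.
- camera_model(name): a dict with "mtx" (3x3 intrinsics, pixels), "eye" and "orientation" of the camera in the world. Camera axes: x right, y down, z forward; pixel columns grow to the right and rows downward; lengths in m; the calibration is good to about 2 mm. A picture is of the moment at which its call begins: read the wrist's pose just before it. camera_model takes no time and is no camera call; for the wrist camera it gives the pose at the moment of the call.
- ticket.hand_in(): hands the job in, once; it reports no verdict.
The state is a dict: "clock": time; "joint_positions": joint angles; "joint_vel": joint speeds; "effort": joint torques, N m; "tcp_pos": TCP position; "tool_rot": TCP orientation; "ft_force": force on the tool from outside, world axes, zero at the start; "torque": the same for the moment, N m; "width": opening from 0.0 (shut) to 1.0 (fully open).
Only numpy, scipy, OpenCV 4.12 (cv2) and the standard library are available. Lean on these libraries where they do the work, as an engineer would, in place of code of your own. Each camera call takes 0.05 s, during which the arm holds its last target. There are 200 camera calls.

### The job

A steel spacer ring of the grinder has slid under the low wire drying rack, next to a stone. Pick up the hook scraper by its wooden handle, reach in through the one open side of the rack and drag the ring out with the scraper, never with the gripper, until it lies flat on the bench wholly clear of the rack, a finger's width or more in front of the open side. Then lay the scraper down flat on the bench; the stone stays under the rack.

Things in the scene. Friction and masses are not known exactly. Their poses are not given: they have to be found in the camera images.
- rack: Low see-through steel wire rack fixed to the bench, 110 deep (x) by 176 wide (y), 78 mm high, agate slab on top (to 85 mm). Origin: centre of its footprint, on the bench; +x points inwards from the open side at x = -55 mm, which looks to the robot's right. Opening 72 mm high, between 7 mm posts at y = +-88 mm. Back and other sides closed by rails 12 and 40 mm up.
- ring: The lost part: plain round steel ring lying flat under the rack, 36 mm outside diameter, hole 20 mm, 12 mm high, about 60 g. It lies 35 to 55 mm inside the open side, 30 to 45 mm left or right of the rack's middle. Origin: centre of its underside.
- stone: Small rough brown stone, 34 x 45 x 26 mm, lying under the rack in the other half from the ring, 30 to 45 mm from the rack's middle. Origin: centre of its underside.
- scraper: Hook scraper, 120 g, lying flat on the bench, pointing roughly at the rack. Wooden handle 24 wide x 32 high, from x = -50 to +40 mm. Flat steel strip 16 wide, 4 thick, underside 20 mm up, runs on along +x to a turned-down plate 50 wide (y), x = 130 to 134 mm, from 24 mm down to the bench. Origin: handle's underside. The ring fits under the strip: pass the plate over it, set it down behind.
Things that resemble listed ones, but are neither listed nor needed, are in the scene too. Leave any blue or pink look-alike of the stone alone.

How it is judged:
On the way:
1. the scraper pulls or pushes at the ring while the ring is still under the rack (contact force between scraper and ring above 0.08 N and x of ring in the frame of rack above -0.05 m), for 0.05 s.
At the end, for the whole second after the job is handed in: Ring centre 30 mm or more in front of the rack's open edge, within 150 mm of the rack's middle sideways, flat on the bench, at rest; stone centre still under the rack, over 5 mm inside the open edge; scraper on the bench (under 12 mm up, tilt under 10 degrees), at rest (x of ring in the frame of rack below -0.085 m and y of ring in the frame of rack between -0.15 and 0.15 m and height (world z) of ring between -0.01 and 0.02 m and linear speed of each of ring, scraper below 0.02 m/s and x of stone in the frame of rack above -0.05 m and height (world z) of stone below 0.04 m and height (world z) of scraper between -0.01 and 0.012 m and angle between scraper's own z axis and vertical below 0.17 rad); the robot touches nothing.
It fails at once if the gripper or arm touches the ring (contact force between any of the fingers, the arm and ring above 0.5 N).
It also fails if it takes over 42 s, if anything falls off the work surface, if the arm or the gripper's body presses on something with over 40 N, if the wrist force passes 120 N, or if a joint passes its speed limit or range.

## Working session

There is one attempt and no reset: what is moved stays moved. The work goes in short steps, Python scripts to look and compute and a tool call to move; the robot and the scene stay as the last step left them, time stands still between calls to the robot, and variables do not carry over. Pictures are saved under pics/ and viewed, about 8 in all and at most 12, crops included, and the job is handed in when it is done.

Besides the shell and the picture viewer there is one more tool, called after "Request:" as name(argument=value, ...), one argument or row to a line, values as JSON. move_arm: Moves the arm, as the interface text tells. Its arguments: {"type":"object","properties":{"plan":{"type":"array","items":{"type":"array","items":{"type":"array","items":{"type":"number"}}}},"grip_force":{"type":"number"}},"required":["plan"]}

```bash
mkdir -p pics; ls
python3 - <<'E'
from workcell import telemetry, grab_frame, camera_model
import cv2,numpy as np
s=telemetry.state();print(s['clock'],s['tcp_pos'],s['tool_rot'],s['width'])
for n in("scene","side"):
    cv2.imwrite(f"pics/{n}0.png",grab_frame(n)); m=camera_model(n);print(n,m)
E
```

```text
pics
0.0 [0.18685798 0.5960296  0.24750066] [-4.75317441e-01 -3.10524646e+00  2.27865485e-03] 0.9999502687434714
scene {'mtx': array([[379.13595456,   0.        , 255.49133316],
       [  0.        , 379.13595456, 185.80011775],
       [  0.        ,   0.        ,   1.        ]]), 'eye': array([0.03174526, 0.83939779, 0.46099395]), 'orientation': array([-0.61546195,  2.35460264, -1.46749736])}
side {'mtx': array([[469.02256595,   0.        , 247.84139684],
       [  0.        , 469.02256595, 189.37999348],
       [  0.        ,   0.        ,   1.        ]]), 'eye': array([0.44649578, 0.99030621, 0.41350998]), 'orientation': array([-0.14690078,  2.57053325, -1.7323894 ])}
```

View pics/scene0.png

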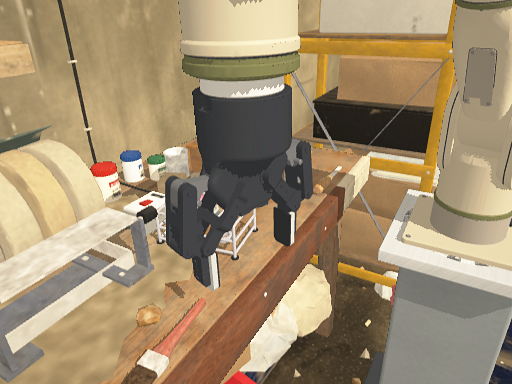

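View pics/side0.png

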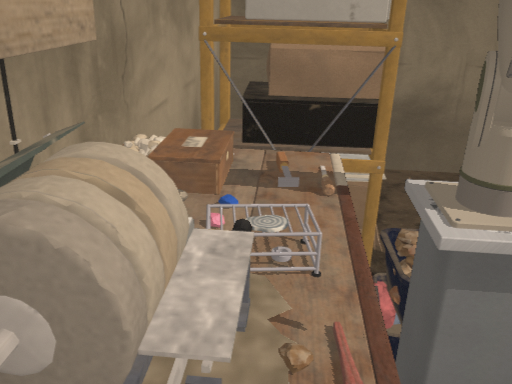

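```bash
cat > h.py <<'E'
import numpy as np,cv2
from scipy.spatial.transform import Rotation as R
from workcell import telemetry, grab_frame, camera_model
def ray(n,uv,z,m=None):
    m=m or camera_model(n); d=np.linalg.inv(m['mtx'])@[uv[0],uv[1],1]
    d=R.from_rotvec(m['orientation']).apply(d); e=m['eye']
    return e+d*(z-e[2])/d[2]
def proj(n,P,m=None):
    m=m or camera_model(n); p=R.from_rotvec(m['orientation']).inv().apply(np.atleast_2d(P)-m['eye'])@m['mtx'].T
    return p[:,:2]/p[:,2:]
E
python3 - <<'E'
from h import *
im=cv2.imread('pics/side0.png')[140:285,190:345]
cv2.imwrite('pics/crop1.png',cv2.resize(im,None,fx=4,fy=4,interpolation=cv2.INTER_CUBIC))
for uv in[(317,273),(303,241),(282,262),(283,160),(288,187),(278,187),(299,187)]: print(uv,ray('side',uv,0).round(3))
for uv in[(208,206),(308,206),(320,236)]: print(uv,ray('side',uv,.078).round(3))
E
```

```text
(317, 273) [0.391 0.321 0.   ]
(303, 241) [0.413 0.214 0.   ]
(282, 262) [0.449 0.294 0.   ]
(283, 160) [ 0.464 -0.255  0.   ]
(288, 187) [ 0.446 -0.053  0.   ]
(278, 187) [ 0.47 -0.05  0.  ]
(299, 187) [ 0.42  -0.057  0.   ]
(208, 206) [0.583 0.255 0.078]
(308, 206) [0.409 0.229 0.078]
(320, 236) [0.393 0.34  0.078]
```

View pics/crop1.png

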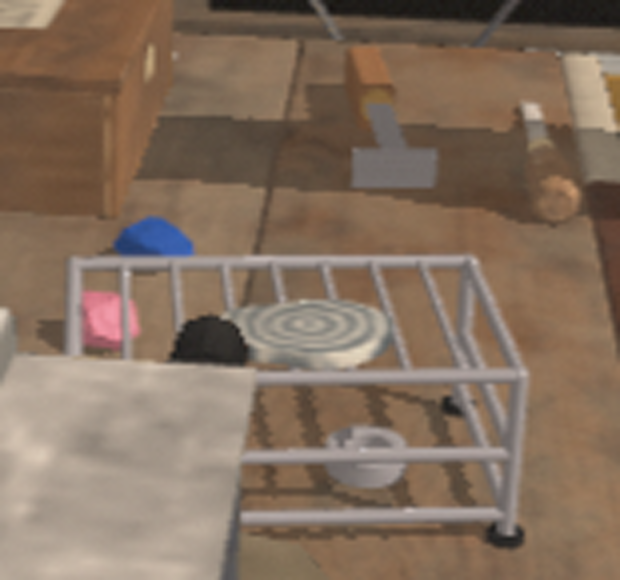

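The side view shows the rack around (265,240), with its open side facing away from the camera. The ring is at (281,254), seen through the rack's right half. The hook scraper is at (283,165), with its plate at (288,183). The stone is hidden behind the grinder's table.

Candidates:
- **Scraper:** (283,165) has a wooden handle, strip and turned-down plate, so it fits. (327,183) is a chisel-like tool with no plate, and the red-handled tool near the camera doesn't fit either.
- **Ring:** (281,254) is the only ring under the rack. The blue and pink lumps are stone look-alikes and stay where they are.

Run:
```python
from h import *
f=lambda c:(190+(c[0]-1.5)/4,140+(c[1]-1.5)/4)
for n,c,z in[('plate bot L',(352,187),0),('plate bot R',(434,188),0),('plate top L',(355,148),.024),('plate top R',(437,150),.024),
 ('handle far topL',(346,47),.032),('handle far topR',(381,47),.032),('handle near topL',(364,98),.032),('near topR',(395,92),.032),
 ('ring top c',(366,441),.012),('ring bot edge',(365,488),0),('ringL',(325,455),.006),('ringR',(407,455),.006),
 ('top FR',(470,262),.075),('top FL',(73,263),.075),('top NR',(522,375),.075),('foot NR',(505,540),0),('foot FR',(455,409),0)]: print(n,ray('side',f(c),z).round(4))
s=telemetry.state();print(R.from_rotvec(s['tool_rot']).as_matrix().round(3))
print(camera_model('wrist'))
```

```text
plate bot L [ 0.4709 -0.0536  0.    ]
plate bot R [ 0.4221 -0.0595  0.    ]
plate top L [ 0.4703 -0.056   0.024 ]
plate top R [ 0.4218 -0.0603  0.024 ]
handle far topL [ 0.4836 -0.2295  0.032 ]
handle far topR [ 0.46   -0.2335  0.032 ]
handle near topL [ 0.4677 -0.125   0.032 ]
near topR [ 0.4487 -0.1398  0.032 ]
ring top c [0.4519 0.274  0.012 ]
ring bot edge [0.4511 0.2932 0.    ]
ringL [0.4692 0.278  0.006 ]
ringR [0.4338 0.2731 0.006 ]
top FR [0.4104 0.2184 0.075 ]
top FL [0.5848 0.2453 0.075 ]
top NR [0.3919 0.3255 0.075 ]
foot NR [0.393  0.3264 0.    ]
foot FR [0.4122 0.217  0.    ]
[[-0.954  0.299 -0.   ]
 [ 0.299  0.954 -0.001]
 [-0.    -0.001 -1.   ]]
{'mtx': array([[333.09974002,   0.        , 256.39346542],
       [  0.        , 333.09974002, 186.73429069],
       [  0.        ,   0.        ,   1.        ]]), 'eye': array([0.10947478, 0.62128755, 0.37337775]), 'orientation': array([2.31148493, 1.69704927, 0.2745521 ])}
```

Request:
move_arm(
  plan=[
    [[-48, -39, 0, 0, 0, 0.17, 85], [-96, -78, 0, 0, 0, 0.34, 85], [-144, -117, 0, 0, 0, 0.51, 85], [-192, -156, 0, 0, 0, 0.68, 85], [-240, -195, 0, 0, 0, 0.85, 85]],
  ],
)

```text
clock: 0.72
tcp_pos: [0.3584, 0.3366, 0.2482]
tool_rot: [-1.721, -2.628, -0.0]
ft_force: [0.3, 0.9, 0.1]
width: 0.998
```

```bash
cat >> h.py <<'E'
def goto(p,xdir_deg=None):
    s=telemetry.state();T=R.from_rotvec(s['tool_rot']);M=T.as_matrix()
    print('t',round(s['clock'],2),'tcp',s['tcp_pos'].round(4),'xang',np.degrees(np.arctan2(M[1,0],M[0,0])).round(2),'w',round(s['width'],3),'F',s['ft_force'].round(1),'q',s['joint_positions'].round(2))
    print('shift mm',(T.inv().apply(np.array(p)-s['tcp_pos'])*1e3).round(1))
    if xdir_deg is not None:
        a=np.radians(xdir_deg);X=[np.cos(a),np.sin(a),0];Z=[0,0,-1];D=np.c_[X,np.cross(Z,X),Z]
        print('turn',(T.inv()*R.from_matrix(D)).as_rotvec().round(3))
E
python3 -c "
from h import *
goto([.46,-.05,.25],97.5)"
```

```text
t 0.72 tcp [0.3584 0.3366 0.2482] xang 113.57 w 0.998 F [0.3 0.9 0.1] q [-1.03  0.03  0.18  1.81 -0.01  1.3  -0.43]
shift mm [-395.   -61.5   -1.9]
turn [-0.    -0.     0.281]
```

Request:
move_arm(
  plan=[
    [[-61, -9, 0, 0, 0, 0.06, 85], [-122, -19, 0, 0, 0, 0.12, 85], [-183, -28, 0, 0, 0, 0.18, 85], [-244, -38, 0, 0, 0, 0.24, 85], [-305, -47, 0, 0, 0, 0.28, 85]],
  ],
)

```text
clock: 1.35
tcp_pos: [0.4382, 0.0386, 0.2483]
tool_rot: [-2.066, -2.367, -0.001]
ft_force: [0.8, 0.5, 0.8]
width: 1.0
```

```bash
python3 -c "
from h import *
goto([.464,-.15,.22],97.5)
m=camera_model('wrist');print(m['eye'],R.from_rotvec(m['orientation']).as_matrix().round(2))"
```

```text
t 1.35 tcp [0.4382 0.0386 0.2483] xang 97.77 w 1.0 F [0.8 0.5 0.8] q [-0.73 -0.12  0.5   1.94  0.06  1.31 -0.11]
shift mm [-1.904e+02  1.000e-01  2.810e+01]
turn [ 0.    -0.001  0.005]
[0.42746024 0.11995513 0.37408868] [[ 0.99  0.13  0.04]
 [ 0.13 -0.94 -0.31]
 [ 0.    0.32 -0.95]]
```

Request:
move_arm(
  plan=[
    [[-60, 0, 5, 0, 0, 0, 70], [-120, 0, 10, 0, 0, 0, 70], [-175, 0, 20, 0, 0, 0, 60], [-190, 0, 28, 0, 0, 0, 60], [-190, 0, 28, 0, 0, 0, 60]],
  ],
)

```text
clock: 1.98
tcp_pos: [0.4635, -0.1485, 0.2196]
tool_rot: [-2.067, -2.365, 0.002]
ft_force: [-0.6, 0.9, 1.1]
width: 0.699
```

Run:
```python
from h import *
goto([.4646,-.189,.05],97.5)
np.save('m1.npy',camera_model('wrist'),allow_pickle=True)
cv2.imwrite('pics/w1.png',grab_frame('wrist'))
```

```text
t 1.98 tcp [ 0.4635 -0.1485  0.2196] xang 97.7 w 0.699 F [-0.6  0.9  1.1] q [-0.54  0.02  0.78  1.89 -0.02  1.24  0.38]
shift mm [-40.2  -4.  169.7]
turn [-0.002  0.     0.004]
```

View pics/w1.png

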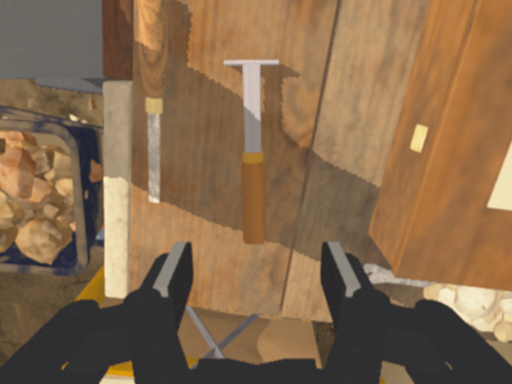

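The wrist view shows the hook scraper: plate at (251,62), strip, yellow ferrule at (253,158) and handle down to (254,243). The chisel at (153,130) has no plate, so the scraper is the right tool.

Run:
```python
from h import *
im=cv2.imread('pics/w1.png');m=np.load('m1.npy',allow_pickle=True).item()
h=cv2.cvtColor(im,cv2.COLOR_BGR2HSV)
mk=((h[...,0]<16)&(h[...,1]>170)&(h[...,2]>60)).astype(np.uint8);mk[:, :230]=0;mk[:,280:]=0;mk[:155]=0;mk[255:]=0
ys,xs=np.nonzero(mk)
for y in(168,185,205,225,240):
    x=xs[ys==y];print(y,x.min() if len(x) else None,x.max() if len(x) else None)
for n,uv,z in[('plateL',(224,62),.024),('plateR',(279,62),.024),('strip far',(251.5,75),.024),('strip near',(253,148),.024),('ferr',(253,158),.032),('h mid',(253.3,205),.032),('end',(254,241),.032)]:print(n,ray('wrist',uv,z,m).round(4))
```

```text
168 252 257
185 243 257
205 254 257
225 244 259
240 249 258
plateL [ 0.4221 -0.0598  0.024 ]
plateR [ 0.4714 -0.0532  0.024 ]
strip far [ 0.4482 -0.0675  0.024 ]
strip near [ 0.4584 -0.1346  0.024 ]
ferr [ 0.4595 -0.1426  0.032 ]
h mid [ 0.4662 -0.1908  0.032 ]
end [ 0.4722 -0.231   0.032 ]
```

Request:
move_arm(
  plan=[
    [[-29, -3, 50, 0, 0, -0.009, 60], [-29, -3, 110, 0, 0, -0.009, 60], [-29, -3, 150, 0, 0, -0.009, 60], [-29, -3, 180, 0, 0, -0.009, 60], [-29, -3, 193, 0, 0, -0.009, 60]],
  ],
)

```text
clock: 2.65
tcp_pos: [0.4647, -0.175, 0.026]
tool_rot: [-2.05, -2.378, 0.001]
ft_force: [0.7, -0.2, -0.2]
width: 0.701
```

```bash
python3 -c "
from h import *
goto([.4644,-.178,.026],98.2)"
```

```text
t 2.65 tcp [ 0.4647 -0.175   0.026 ] xang 98.48 w 0.701 F [ 0.7 -0.2 -0.2] q [-0.37  0.39  0.74  2.04 -0.35  0.84  0.71]
shift mm [-2.9 -0.8  0. ]
turn [-0.002 -0.001  0.005]
```

Close on the handle.

Request:
move_arm(
  plan=[
    [[-3, -1, 0, 0, 0, 0.005, 35], [-3, -1, 0, 0, 0, 0.005, 10], [-3, -1, 0, 0, 0, 0.005, 10], [-3, -1, 0, 0, 0, 0.005, 10], [-3, -1, 0, 0, 0, 0.005, 10]],
  ],
  grip_force=90,
)

```text
clock: 3.28
tcp_pos: [0.4655, -0.18, 0.0288]
tool_rot: [2.058, 2.371, 0.003]
ft_force: [-1.5, 0.7, 6.0]
width: 0.256
```

Request:
move_arm(
  plan=[
    [[0, 0, 0, 0, 0, 0, 10], [0, 0, 0, 0, 0, 0, 10], [0, 0, -20, 0, 0, 0, 10], [0, 0, -45, 0, 0, 0, 10], [0, 0, -45, 0, 0, 0, 10]],
  ],
)

```text
clock: 3.9
tcp_pos: [0.4662, -0.18, 0.0746]
tool_rot: [2.057, 2.37, 0.005]
ft_force: [0.7, -0.5, -1.5]
width: 0.26
```

Run:
```python
from h import *
goto([.4644,-.178,.045],98.8)
np.save('m2.npy',camera_model('wrist'),allow_pickle=True)
a=grab_frame('wrist');b=grab_frame('side')
cv2.imwrite('pics/w2.png',np.hstack([a[:300,120:400],cv2.resize(b[100:290,190:350],None,fx=3,fy=3,interpolation=cv2.INTER_CUBIC)[:300]]))
cv2.imwrite('pics/s2.png',b);cv2.imwrite('pics/w2f.png',a)
```

```text
t 3.9 tcp [ 0.4662 -0.18    0.0746] xang 98.08 w 0.26 F [ 0.7 -0.5 -1.5] q [-0.42  0.3   0.8   2.01 -0.27  0.93  0.65]
shift mm [ 2.2 -1.6 29.6]
turn [ 0.005  0.    -0.012]
```

View pics/w2.png

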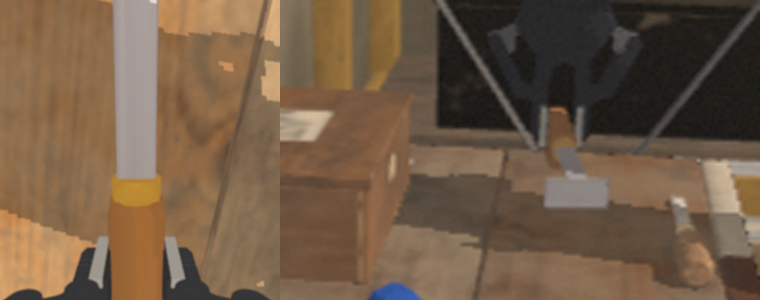

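The scraper is held: the handle sits between the pads and the plate hangs at about (289,165) in the side view. Next I'll check plate height and tilt.

Run:
```python
from h import *
g=lambda c:(190+(c[0]-280-1)/3,100+(c[1]-1)/3)
for c in[(545,208),(608,208),(545,180),(608,178)]:
    uv=g(c)
    a=ray('side',uv,0);b=ray('side',uv,.1);t=(-.058-a[1])/(b[1]-a[1]);print(uv,(a+t*(b-a)).round(4))
for uv in((232+0,175),(277,175)): pass
```

```text
(278.0, 169.0) [ 0.4721 -0.058   0.0424]
(299.0, 169.0) [ 0.4228 -0.058   0.0452]
(278.0, 159.66666666666666) [ 0.4731 -0.058   0.0656]
(299.0, 159.0) [ 0.4243 -0.058   0.0699]
```

Request:
move_arm(
  plan=[
    [[40, 10, 0, 0, 0, -0.012, 10], [95, 25, 0, 0, 0, -0.012, 10], [150, 40, 10, 0, 0, -0.012, 10], [195, 50, 18, 0, 0, -0.012, 10], [207, 53, 20, 0, 0, -0.012, 10]],
  ],
)

```text
clock: 4.62
tcp_pos: [0.4872, 0.0358, 0.0511]
tool_rot: [-2.039, -2.388, 0.002]
ft_force: [-0.3, -0.8, -0.6]
width: 0.261
```

Request:
move_arm(
  plan=[
    [[0, 0, 0, 0, 0, 0, 10], [0, 0, 0, 0, 0, 0, 10]],
  ],
)

```text
clock: 4.88
tcp_pos: [0.4878, 0.0309, 0.0523]
tool_rot: [2.048, 2.382, -0.001]
ft_force: [0.3, -0.3, -1.0]
width: 0.261
```

Run:
```python
from h import *
goto([.4892,.0324,.0535],98.8)
goto([.4662,.1806,.0535],98.8)
m=camera_model('wrist');a=grab_frame('wrist');b=grab_frame('side')
np.save('m3.npy',m,allow_pickle=True);cv2.imwrite('pics/w3f.png',a);cv2.imwrite('pics/s3f.png',b)
cv2.imwrite('pics/v3.png',np.hstack([a[:300,60:440],cv2.resize(b[180:280,190:330],None,fx=3,fy=3,interpolation=cv2.INTER_CUBIC)]))
```

```text
t 4.88 tcp [0.4878 0.0309 0.0523] xang 98.64 w 0.261 F [ 0.3 -0.3 -1. ] q [-0.77  0.3   0.69  2.05 -0.24  0.88  0.21]
shift mm [ 1.3  1.6 -1.2]
turn [-0.     0.    -0.003]
t 4.88 tcp [0.4878 0.0309 0.0523] xang 98.64 w 0.261 F [ 0.3 -0.3 -1. ] q [-0.77  0.3   0.69  2.05 -0.24  0.88  0.21]
shift mm [151.3   1.1  -1.3]
turn [-0.     0.    -0.003]
```

View pics/v3.png

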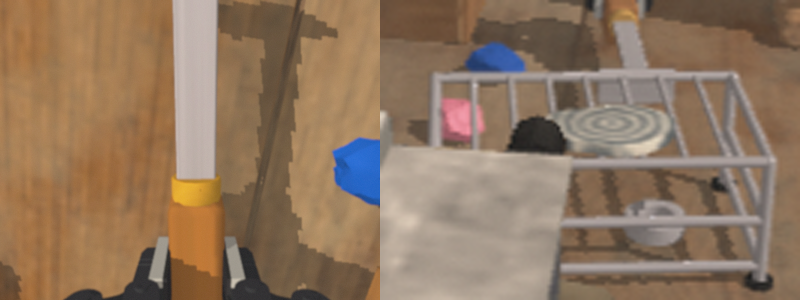

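The side view shows the plate in front of the open side at about crop (640,90), in line with the ring at crop (655,222). The blue look-alike is well off to one side. Going in over the ring.

Request:
move_arm(
  plan=[
    [[35, 1, 0, 0, 0, -0.003, 10], [75, 1, -1, 0, 0, -0.003, 10], [115, 1, -1, 0, 0, -0.003, 10], [142, 1, -1, 0, 0, -0.003, 10], [151, 1, -1, 0, 0, -0.003, 10]],
  ],
)

```text
clock: 5.6
tcp_pos: [0.4659, 0.1827, 0.0534]
tool_rot: [-2.04, -2.389, -0.001]
ft_force: [0.6, -0.7, -0.9]
width: 0.261
```

Request:
move_arm(
  plan=[
    [[0, 0, 0, 0, 0, 0, 10], [0, 0, 0, 0, 0, 0, 10]],
  ],
)

```text
clock: 5.85
tcp_pos: [0.4663, 0.1803, 0.0533]
tool_rot: [2.044, 2.385, -0.0]
ft_force: [-0.2, -0.6, -0.5]
width: 0.262
```

Run:
```python
from h import *
goto([.4662,.1806,.0285],98.8)
b=grab_frame('side')
cv2.imwrite('pics/v4.png',cv2.resize(b[180:285,230:335],None,fx=5,fy=5,interpolation=cv2.INTER_CUBIC))
```

```text
t 5.85 tcp [0.4663 0.1803 0.0533] xang 98.82 w 0.262 F [-0.2 -0.6 -0.5] q [-1.01  0.31  0.62  2.02 -0.23  0.88 -0.11]
shift mm [ 0.3 -0.  24.8]
turn [-0.  0.  0.]
```

View pics/v4.png

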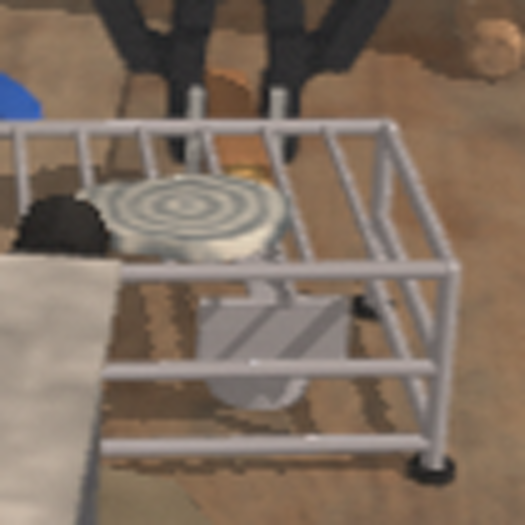

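Run:
```python
from h import *
f=lambda c:(230+(c[0]-2)/5,180+(c[1]-2)/5)
for n,c,z in[('botL',(198,376),.025),('botR',(350,376),.025),('topL',(200,298),.049),('topR',(352,296),.049),('ring bot',(258,410),0)]:print(n,ray('side',f(c),z).round(4))
```

```text
botL [0.4706 0.3162 0.025 ]
botR [0.4209 0.3094 0.025 ]
topL [0.4714 0.3071 0.049 ]
topR [0.4217 0.2987 0.049 ]
ring bot [0.4505 0.293  0.    ]
```

The plate hangs behind the ring, with about 8 mm between its inner face and the ring's back edge. It is centred to within a few mm, so I'm lowering it.

Request:
move_arm(
  plan=[
    [[2, 1, 6, 0, 0, 0, 10], [2, 1, 12, 0, 0, 0, 10], [2, 1, 18, 0, 0, 0, 10], [2, 1, 23, 0, 0, 0, 10], [2, 1, 23, 0, 0, 0, 10]],
  ],
)

```text
clock: 6.52
tcp_pos: [0.4664, 0.1839, 0.0298]
tool_rot: [-2.042, -2.388, 0.001]
ft_force: [0.4, -0.2, 0.1]
width: 0.256
```

Run:
```python
from h import *
goto([.4662,.1806,.0285],98.8)
b=grab_frame('side')
cv2.imwrite('pics/v5.png',cv2.resize(b[180:285,230:335],None,fx=5,fy=5,interpolation=cv2.INTER_CUBIC))
```

```text
t 6.53 tcp [0.4664 0.1839 0.0298] xang 98.93 w 0.256 F [ 0.4 -0.2  0.1] q [-0.99  0.35  0.6   2.03 -0.27  0.84 -0.09]
shift mm [-3.2 -0.7  1.3]
turn [-0.001  0.     0.002]
```

View pics/v5.png

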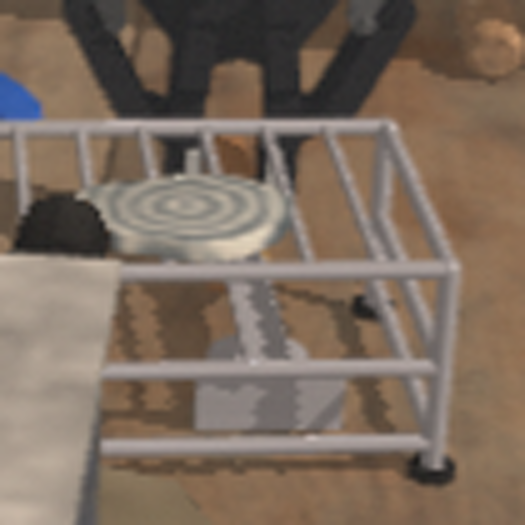

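The plate is down behind the ring (top edge row 340, bottom row 430), and the ring's rim shows just in front of it. Dragging it out slowly.

Request:
move_arm(
  plan=[
    [[-10, 0, 0, 0, 0, 0, 10], [-22, 0, 0, 0, 0, 0, 10], [-34, 0, 0, 0, 0, 0, 10], [-46, 0, 0, 0, 0, 0, 10], [-58, 0, 0, 0, 0, 0, 10]],
  ],
)

```text
clock: 7.2
tcp_pos: [0.4758, 0.1259, 0.0304]
tool_rot: [-2.042, -2.387, -0.0]
ft_force: [-0.6, 0.2, -1.3]
width: 0.258
```

Request:
move_arm(
  plan=[
    [[-12, 0, 0, 0, 0, 0, 10], [-24, 0, 0, 0, 0, 0, 10], [-36, 0, 0, 0, 0, 0, 10], [-48, 0, 0, 0, 0, 0, 10], [-60, 0, 0, 0, 0, 0, 10]],
  ],
)

```text
clock: 7.82
tcp_pos: [0.485, 0.0667, 0.0303]
tool_rot: [-2.042, -2.388, -0.0]
ft_force: [0.1, 0.8, -0.5]
width: 0.26
```

Request:
move_arm(
  plan=[
    [[-10, 0, 0, 0, 0, 0, 10], [-18, 0, 0, 0, 0, 0, 10], [-24, 0, 0, 0, 0, 0, 10], [-27, 0, 0, 0, 0, 0, 10], [-27, 0, 0, 0, 0, 0, 10]],
  ],
)

```text
clock: 8.45
tcp_pos: [0.4891, 0.0408, 0.0302]
tool_rot: [-2.042, -2.388, 0.0]
ft_force: [0.2, -0.8, -1.1]
width: 0.259
```

Run:
```python
from h import *
goto([.4662,.1806,.0285],98.8)
b=grab_frame('side');a=grab_frame('scene')
cv2.imwrite('pics/v6.png',np.hstack([cv2.resize(b[150:285,200:335],None,fx=3.7,fy=3.7,interpolation=cv2.INTER_CUBIC),cv2.resize(a[170:300,170:240],None,fx=3.84,fy=3.84)[:499]]))
```

```text
t 8.45 tcp [0.4891 0.0408 0.0302] xang 98.94 w 0.259 F [ 0.2 -0.8 -1.1] q [-0.75  0.34  0.66  2.05 -0.28  0.83  0.22]
shift mm [141.7  -0.9   1.8]
turn [-0.    -0.     0.002]Traceback (most recent call last):
  File "<stdin>", line 4, in <module>
    return _nx.concatenate(arrs, 1, dtype=dtype, casting=casting)
           ~~~~~~~~~~~~~~~^^^^^^^^^^^^^^^^^^^^^^^^^^^^^^^^^^^^^^^
ValueError: all the input array dimensions except for the concatenation axis must match exactly, but along dimension 0, the array at index 0 has size 500 and the array at index 1 has size 499
```

Run:
```python
from h import *
b=grab_frame('side')
cv2.imwrite('pics/v7.png',cv2.resize(b[150:285,200:335],None,fx=4,fy=4,interpolation=cv2.INTER_CUBIC))
```

```text
(no output)
```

View pics/v7.png

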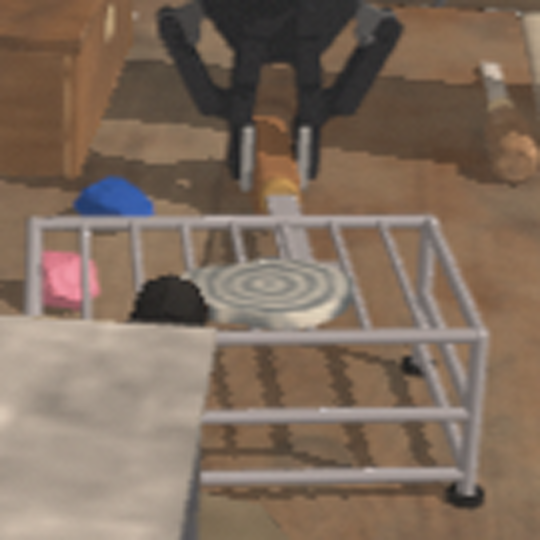

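The ring is no longer under the rack, and the plate is out in front of the open side. Lowering the scraper and releasing it.

Request:
move_arm(
  plan=[
    [[1, 0, 1, 0, 0, 0, 10], [2, 0, 2, 0, 0, 0, 10], [2, 0, 2, 0, 0, 0, 10], [2, 0, 2, 0, 0, 0, 30], [2, 0, 2, 0, 0, 0, 50]],
  ],
)

```text
clock: 9.22
tcp_pos: [0.4889, 0.043, 0.0282]
tool_rot: [-2.041, -2.388, -0.0]
ft_force: [-0.6, 0.4, 0.1]
width: 0.549
```

Request:
move_arm(
  plan=[
    [[0, 0, 0, 0, 0, 0, 55], [0, 0, 0, 0, 0, 0, 55], [0, 0, -25, 0, 0, 0, 55], [0, 0, -75, 0, 0, 0, 55], [0, 0, -130, 0, 0, 0, 55]],
  ],
)

```text
clock: 9.85
tcp_pos: [0.4883, 0.0426, 0.1593]
tool_rot: [-2.042, -2.387, 0.002]
ft_force: [1.2, 1.5, 0.5]
width: 0.647
```

Request:
move_arm(
  plan=[
    [[-15, 0, -50, 0, 0, 0, 55], [-30, 0, -90, 0, 0, 0, 55], [-30, 0, -90, 0, 0, 0, 55]],
  ],
)

```text
clock: 10.22
tcp_pos: [0.495, 0.0121, 0.2511]
tool_rot: [2.042, 2.384, 0.008]
ft_force: [-0.3, 0.6, -0.8]
width: 0.645
```

Run:
```python
from h import *
goto([.4662,.1806,.0285],98.8)
m=camera_model('wrist');np.save('m8.npy',m,allow_pickle=True);a=grab_frame('wrist');cv2.imwrite('pics/w8.png',a)
```

```text
t 10.22 tcp [0.495  0.0121 0.2511] xang 98.82 w 0.645 F [-0.3  0.6 -0.8] q [-0.86  0.01  0.76  1.83 -0.01  1.3   0.06]
shift mm [170.6  -3.8 222.8]
turn [ 0.005 -0.001  0.   ]
```

View pics/w8.png

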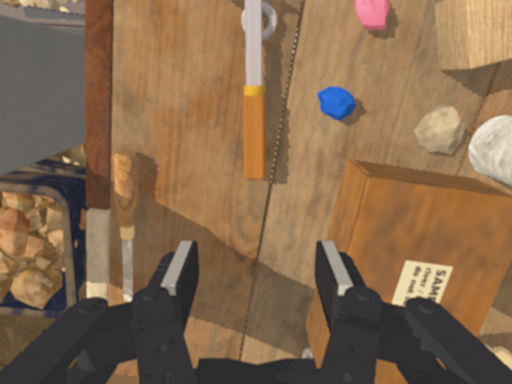

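The ring is at (259,20), flat under the strip near the plate. The scraper is lying flat, handle at (255,135). Next I'll move along to measure the ring and check the stone under the rack.

Request:
move_arm(
  plan=[
    [[55, 0, -10, 0, 0, 0, 55], [110, 0, -20, 0, 0, 0, 55], [160, 0, -30, 0, 0, 0, 55], [180, 0, -30, 0, 0, 0, 55], [180, 0, -30, 0, 0, 0, 55]],
  ],
)

```text
clock: 10.9
tcp_pos: [0.4648, 0.1918, 0.2769]
tool_rot: [-2.039, -2.39, 0.004]
ft_force: [0.5, -0.2, 0.1]
width: 0.644
```

Run:
```python
from h import *
goto([.4662,.1806,.0285],98.8)
m8=np.load('m8.npy',allow_pickle=True).item()
o=np.array([.4896,.286]);a=np.array([-.153,.988]);b=np.array([-.988,-.153])
p=ray('wrist',(259,20),.012,m8)[:2];print('ring rack',(p-o)@a,(p-o)@b)
m=camera_model('wrist');np.save('m9.npy',m,allow_pickle=True);i=grab_frame('wrist');cv2.imwrite('pics/w9.png',i)
```

```text
t 10.9 tcp [0.4648 0.1918 0.2769] xang 99.08 w 0.644 F [ 0.5 -0.2  0.1] q [-1.05  0.03  0.58  1.76 -0.02  1.36 -0.3 ]
shift mm [-1.100e+01  1.000e-01  2.484e+02]
turn [-0.002  0.001  0.005]
ring rack -0.137165035079031 0.03222636732255654
```

View pics/w9.png

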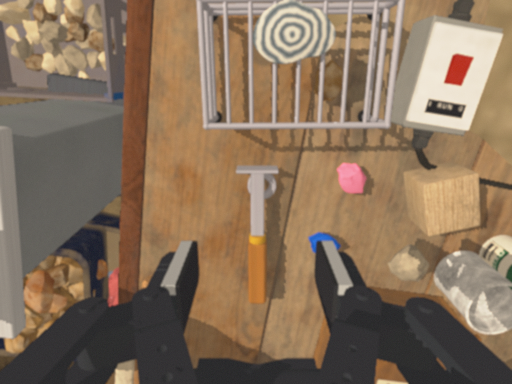

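The ring lies flat in front of the rack at (262,185), under the strip, and the scraper is flat at (258,230). Both are well clear of the rack's front rail (row 125), and the arm is high and touching nothing. The plate stayed in the ring's half, so it never came near the stone.

Run:
```python
from h import *
from workcell import ticket
m=np.load('m9.npy',allow_pickle=True).item()
o=np.array([.4896,.286]);a=np.array([-.153,.988]);b=np.array([-.988,-.153])
for uv in((262,185),):
    p=ray('wrist',uv,.012,m)[:2];print('ring rack',(p-o)@a,(p-o)@b)
print(ticket.hand_in(),telemetry.state()['clock'])
```

```text
ring rack -0.13595871312249455 0.031876706787111256
the job is handed in; nothing more can be done
the job is handed in; nothing more can be done
```

The ring is out from under the rack and the job is handed in, at about 11 s on the robot's clock. I gripped the scraper by its handle, passed the plate over the ring, set it down behind and dragged the ring straight out. I then laid the scraper flat and raised the open gripper clear.

**Ring:** two wrist views put it at rack x ≈ -137 and -136 mm, y ≈ +32 mm. It lies flat, about 81 mm in front of the open edge; 30 mm was needed.

**Scraper:** it looked flat and still in the last picture. The strip still lies over the ring.

**Stone:** I never saw it clearly, because the grinder's table hid it in the side view. That it is still under the rack rests on the plate staying in the ring's half, not on a sighting.

**Forces:** measured forces stayed at about 1–2 N, apart from 6 N when the fingers closed on the handle. At that moment the tool also stood 3 mm higher than commanded, probably because the fingertips touched the bench. This had no visible effect.

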